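# Roll the trim of a display board flat with the hand roller

## Robot

A 6-joint arm with a two-finger parallel gripper is mounted at the origin on a cart in front of the work surface, level with it; the furniture and walls round the work are solid. World frame = base frame: x ahead of the robot, y to its left, z up, the work surface at z = 0. Lengths are in m, angles in rad, forces in N, time in s.
With the tool pointing down it reaches from about 0.225 to 0.725 m from the base axis. Payload 3.1 kg.
Tool frame: the origin (TCP) lies at the very end of the fingers, on their centre line; the grasp point (between the pads) lies 19 mm behind it; z points along the fingers, y is the line along which they close (so a half turn about z gives the same grasp; the last joint's range is limited). The gripper opens to 85 mm and grips with 20 to 120 N. Pads are 22 mm wide; open, the fingers measure 114 mm over their backs; the gripper's body (76 mm by 85 mm) begins 54 mm behind the grasp point. The pads swing forward as they close: fully open they stand 13 mm farther back than shut.
Start: joints at [-1.266, 0.048, 0.099, 1.622, 0, 1.443], TCP at [0.22, -0.477, 0.231] pointing down, gripper open.
Joint ranges: [-2.91, 2.91], [-0.99, 1.94], [-1.21, 1.42], [-2.12, 2.29], [-1.49, 1.47], [-3.14, 3.14]. Speed limits (rad/s): [2.79, 2.79, 3.14, 3.14, 3.14, 3.14].

## Interface

Orientations are given as a 3x3 rotation matrix whose columns are the frame's x, y, z axes.
In Python, from rig import ctrl, read_camera, camera_info, cut_out gives the robot as it stands.
- The arm moves only by the tool step_arm, never from a script. Its argument "plan" is a list of rows, each an object with "xyz": the shift along the tool's x, y, z in m, a list of three; "twist": the turn about the tool's z in rad. A call has 1 to 8 rows; each row shifts and turns the commanded pose from where the row before left it, along the tool's axes as they then stand; what a row does not reach is not made up. A row lasts 1/8 s, in which the tool goes at most 62.5 mm and 10.7 degrees, less where a joint would pass 70% of its speed; a pose out of reach is approached as far as the arm can. A call is refused whole if a number of a shift passes 0.0625 or a number of a turn 0.188, either way. A call with a gripper value outside its range is refused whole. "fingers" is the opening, from 0 (shut) to 1 (fully open), set as the call begins (left out, the last holds). The fingers move at their own pace and stop on an object; "squeeze" is the grip in N (left out, the last holds). Time passes only in rows, so rows that do not move let the fingers close. It gives the time, the measured TCP pose, the force, the opening and the grip force at its end, in the units of the state.
- ctrl.sense(): the state, without advancing time (a new reading comes with each control period).
- read_camera(name): name is "scene" or "top" or "wrist"; returns (picture, depth): 480x640x3 uint8, red, green, blue; 480x640 float32, m along the optical axis (not along the pixel's ray), 0 where there is no reading.
- camera_info(name): a dict with "intrinsics" (3x3 intrinsics, pixels), "extrinsics" (4x4, takes a point from camera to world coordinates); the wrist camera has in their place "T_tool_cam" (4x4, takes a point from camera to tool coordinates, whose origin is the TCP and whose axes are the flange's). Camera axes: x right, y down, z forward; pixel columns grow to the right and rows downward; lengths in m; the calibration is good to about 2 mm. A picture is of the moment at which its call begins: read the wrist's pose just before it. camera_info takes no time and is no camera call.
- ctrl.sign_off(): hands the job in; it is judged then, once.
Trained networks look in the newest picture that a camera, given by its name, has taken for a name from the list of things; names that differ only in an ending like _2 or _b are one class to them, and where a whole thing is asked for, a point or a joint stands for the part that bears it (a point fixed in the world has none). Each returns a list of dicts, best first, with "confidence" (0 to 1); they miss things now and then, are a little off and sometimes report something else, mostly with a low value. They report only what shows in the picture. A call takes as long as a camera call.
- cut_out(camera, thing): "mask" (480x640 bool, what is visible of it) and "xy" ([column, row] in pixels, amid what is visible of it).
The state is a dict: "time": time; "q": joint angles; "qd": joint speeds; "joint_torque": joint torques, N m; "eef_pos": TCP position; "tool_rot": TCP orientation; "contact_force": force on the tool from outside, world axes, zero at the start; "wrist_torque": the same for the moment, N m; "gripper_width": finger opening in m; "grip_force": force on a finger pad.
Only numpy, scipy, OpenCV 4.12 (cv2) and the standard library are available. Lean on these libraries where they do the work, as an engineer would, in place of code of your own. Each camera call takes 0.05 s, during which the arm holds its last target. There are 200 camera calls.

## Task

The aluminium trim along the display board is only pushed in by hand and stands proud: roll it flat with the hand roller. Draw the roller out of its dock by the tail handle and stand it on the bench, let go, then take it by the square grip block over the wheel and roll along the strip with firm pressure until all five pieces lie fully down on the board. Finally stand the roller on the bench again, off the board and the dock; touch the board and its trim with nothing but the roller, and leave the bottles and the jar where they stand.

Things in the scene. Friction and masses are not known exactly. Their poses are not given: they have to be found in the camera images.
- board: Display board fixed to the bench, 110 (x) x 200 (y) x 26 (z) mm, pale wood; origin at the centre of its underside. The trim strip runs along y at x = +33 mm (side away from the robot): five aluminium caps in a row, each 18 (x) x 33.5 (y) x 5 (z) mm, at y = +70, +35, 0, -35, -70 mm (trim_1 to trim_5).
- trim_1 (a joint): How far trim piece 1 of 5 (y = 70 mm on the board) is pressed down, m: 0 = 8 mm proud, 0.008 = flat on the board (hard stop). Stiff sliding fit: needs about 8 N, stays where it is left.
- trim_2 (a joint): How far trim piece 2 of 5 (y = 35 mm on the board) is pressed down, m: 0 = 8 mm proud, 0.008 = flat on the board (hard stop). Stiff sliding fit: needs about 8 N, stays where it is left.
- trim_3 (a joint): How far trim piece 3 of 5 (y = 0 mm on the board) is pressed down, m: 0 = 8 mm proud, 0.008 = flat on the board (hard stop). Stiff sliding fit: needs about 8 N, stays where it is left.
- trim_4 (a joint): How far trim piece 4 of 5 (y = -35 mm on the board) is pressed down, m: 0 = 8 mm proud, 0.008 = flat on the board (hard stop). Stiff sliding fit: needs about 8 N, stays where it is left.
- trim_5 (a joint): How far trim piece 5 of 5 (y = -70 mm on the board) is pressed down, m: 0 = 8 mm proud, 0.008 = flat on the board (hard stop). Stiff sliding fit: needs about 8 N, stays where it is left.
- dock: Roller dock of dark steel fixed to the bench; origin on the bench under the docked wheel. Base plate 10 mm thick, x -170 to +45 mm, 78 mm wide (y). Hood at its +x end: x -39 to +45 mm, y +-39 mm, up to z = 150 mm, open only to -x; inside 68 mm wide, roof underside at z = 145 mm. The docked roller stands on the plate along the dock's x, tail out to -x.
- roller: Hand roller, loose, 0.2 to 0.33 kg; origin on its underside below the axle; tail to -x; rolls along x. Rubber wheel, radius 26 mm, 26 mm wide, axle along y at z = 26 mm, in a steel fork 37 mm wide. Stands by itself on the wheel and a foot (30 mm wide, x = -148 to -156 mm, underside z = 0). 182 mm long, 118 mm high; mass centre near x = -50 mm.
- grip_block: The roller's square wooden grip block, 30 x 30 x 48 mm, fixed to the roller over the wheel; origin at its underside, 70 mm above the roller's underside, axes as the roller's. Covered by the hood while docked.
- wheel (a joint): Turn of the roller's wheel, rad; turns freely without limit, positive when rolling toward the roller's +x.
- tail_grip (a point): Point on the axis of the roller's wooden tail handle (round, 24 mm thick, along roller x from -70 to -150 mm, at z = 36 mm): roller x = -115 mm, z = 36 mm. The place to grip the tail.
- block_grip (a point): Centre of the grip block, above the axle (roller x = 0, z = 95 mm): the place to grip for rolling.
- strip_mid (a point): Middle of the strip's top when all is flat: board x = +33 mm, y = 0, z = 31 mm. At the start the caps' tops stand 5 to 8 mm higher than this.
- bottle_on_board: Amber bottle, 58 mm round, 143 mm high, standing loose on the near side of the board, 76 mm from the strip's middle line; origin at the centre of its base. Bystander.
- bottle_loose: Amber bottle, 58 mm round, 143 mm high, on the bench, either just past the board's -y end in line with the strip or beside the dock's hood (places swap with the jar); origin at the centre of its base. Bystander.
- jar_loose: Jar, 59 mm round, 66 mm high, on the bench at the other of those two places; origin at the centre of its base. Bystander. (The bench is free between its front edge at world x = 0.33 m and the stock of bottles, 143 mm high, behind x = 0.55 m, which reaches right to y = -0.32 m.)

How it is judged:
On the way, in this order (a step that is already met when the one before it is completed fails the run):
1. the roller is out of its dock, standing upright on the bench and let go (height (world z) of roller below 0.006 m and angle between roller's own z axis and vertical below 0.12 rad and contact force between the fingers and roller below 0.1 N and linear speed of roller below 0.02 m/s and horizontal distance between roller and dock above 0.06 m), for 0.3 s.
2. held by its grip block, the roller rolls along the strip under pressure (wheel turning, over 3 N on the board) (contact force between the fingers and grip_block above 1 N and contact force between roller and board above 3 N and (velocity of joint wheel above 0.25 rad/s or velocity of joint wheel below -0.25 rad/s)), for 0.3 s.
At the end, for the whole second after the job is handed in: All five trim pieces are within 1.5 mm of fully down; the roller stands upright (within 7 degrees) on the bench, neither on the board nor in the dock, released and at rest; the bottles and the jar stand upright (all of step 1 and value of joint each of trim_1, trim_2, trim_3, trim_4, trim_5 above 0.0065 m and angle between each of bottle_on_board, bottle_loose, jar_loose's own z axis and vertical below 0.15 rad); the robot touches nothing.
It fails at once if a bottle or the jar is pushed more than 25 mm or tipped (distance of any of bottle_on_board, bottle_loose, jar_loose from where it was at the start of the episode above 0.025 m or angle between any of bottle_on_board, bottle_loose, jar_loose's own z axis and vertical above 0.4 rad).
It fails at once if the fingers or the arm press on the board or its trim (over 2 N) (contact force between any of the fingers, the arm and board above 2 N).
It also fails if it takes over 72 s, if anything falls off the work surface, if the arm or the gripper's body presses on something with over 40 N, if the wrist force passes 120 N, or if a joint passes its speed limit or range.

## Working session

There is one attempt and no reset: what is moved stays moved. The work goes in short steps, Python scripts to look and compute and a tool call to move; the robot and the scene stay as the last step left them, time stands still between calls to the robot, and variables do not carry over. Pictures are saved under pics/ and viewed, at most 10 in all, crops included, and the job is handed in when it is done.

Besides the shell and the picture viewer there is one more tool, called after "Emit:" as a command line: name --argument value ..., lists and objects as JSON in quotes. step_arm: Moves the arm, as the interface text tells. Its arguments: {"type":"object","properties":{"plan":{"type":"array","items":{"type":"object","properties":{"xyz":{"type":"array","items":{"type":"number"}},"twist":{"type":"number"}}}},"fingers":{"type":"number"},"squeeze":{"type":"number"}},"required":["plan"]}

```bash
mkdir -p pics; ls; python3 - <<'E'
from rig import ctrl, read_camera, camera_info, cut_out
import numpy as np, cv2
s=ctrl.sense(); print(s['time'],s['eef_pos'],s['tool_rot'],s['gripper_width'])
for c in ['scene','top']:
    im,d=read_camera(c); cv2.imwrite(f'pics/{c}0.png',im[:,:,::-1]); np.savez(f'{c}0.npz',im=im,d=d)
    i=camera_info(c); K=np.array(i['intrinsics']);T=np.array(i['extrinsics']); print(c,K.tolist(),T.round(3).tolist())
    for t in ['board','trim_1','dock','roller','grip_block','bottle_on_board','bottle_loose','jar_loose','tail_grip']:
        for r in cut_out(c,t)[:3]:
            m=r['mask']&(d>0); v,u=np.nonzero(m); z=d[m]
            if len(z)==0: print(c,t,'none');continue
            P=(T[:3,:3]@(np.linalg.inv(K)@np.stack([u*z,v*z,z]))).T+T[:3,3]
            print(c,t,round(r['confidence'],2),np.round(r['xy']),len(z),'med',np.median(P,0).round(3),'lo',np.percentile(P,2,0).round(3),'hi',np.percentile(P,98,0).round(3))
E
```

```text
pics
0.0 [ 0.21998384 -0.4760084   0.23011377] [[ 9.07806332e-01  4.19389038e-01 -7.05623010e-04]
 [ 4.19389512e-01 -9.07803522e-01  2.28085317e-03]
 [ 3.15997761e-04 -2.36650384e-03 -9.99997150e-01]] 0.08574129495571091
scene [[571.8710389192081, 0.0, 325.0726435448095], [0.0, 571.8710389192081, 232.15936668397674], [0.0, 0.0, 1.0]] [[0.55, -0.342, 0.762, -0.488], [-0.835, -0.235, 0.497, -0.832], [0.009, -0.91, -0.415, 0.66], [0.0, 0.0, 0.0, 1.0]]
scene board 0.71 [236. 264.] 1847 med [0.42  0.01  0.023] lo [ 0.36  -0.051 -0.002] hi [0.509 0.156 0.037]
scene trim_1 0.63 [235. 242.] 30 med [0.478 0.077 0.035] lo [0.47  0.067 0.031] hi [0.489 0.091 0.037]
scene trim_1 0.49 [242. 250.] 51 med [0.458 0.015 0.034] lo [ 0.449 -0.002  0.025] hi [0.472 0.029 0.038]
scene trim_1 0.45 [230. 237.] 53 med [0.492 0.109 0.036] lo [0.481 0.094 0.022] hi [0.518 0.127 0.038]
scene dock 0.87 [433. 282.] 2557 med [ 0.58  -0.433  0.023] lo [ 0.442 -0.453  0.001] hi [ 0.652 -0.372  0.15 ]
scene roller 0.58 [429. 274.] 1175 med [ 0.591 -0.419  0.054] lo [ 0.458 -0.438  0.013] hi [ 0.623 -0.394  0.123]
sc
[... 1750 characters left out ...]
1] hi [ 0.573 -0.406  0.064]
top grip_block 0.63 [227. 260.] 4665 med [0.445 0.045 0.026] lo [ 0.369 -0.04   0.009] hi [0.509 0.156 0.039]
top bottle_on_board 0.87 [201. 282.] 1003 med [0.401 0.063 0.128] lo [0.373 0.045 0.031] hi [0.427 0.099 0.17 ]
top bottle_loose 0.56 [305. 268.] 722 med [ 0.436 -0.125  0.105] lo [ 0.411 -0.15   0.048] hi [ 0.462 -0.097  0.144]
top jar_loose 0.58 [406. 185.] 784 med [ 0.594 -0.324  0.065] lo [ 0.569 -0.352 -0.001] hi [ 0.632 -0.298  0.07 ]
top tail_grip 0.82 [452. 233.] 663 med [ 0.508 -0.416  0.054] lo [ 0.46  -0.435  0.009] hi [ 0.579 -0.405  0.067]
top tail_grip 0.31 [222. 246.] 148 med [0.472 0.048 0.036] lo [0.462 0.033 0.023] hi [0.483 0.063 0.041]
```

View pics/scene0.png

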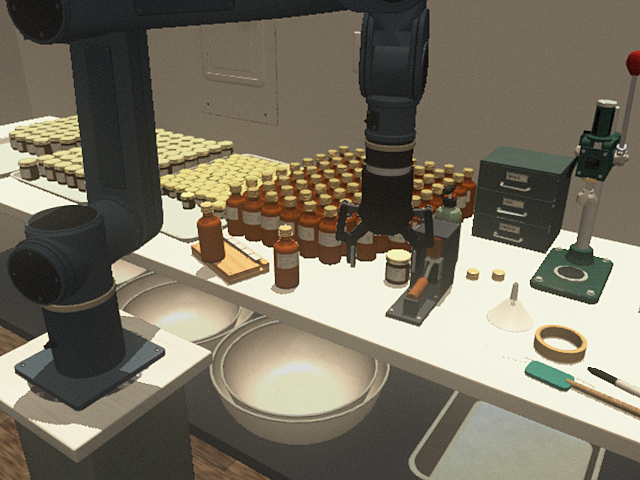

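View pics/top0.png

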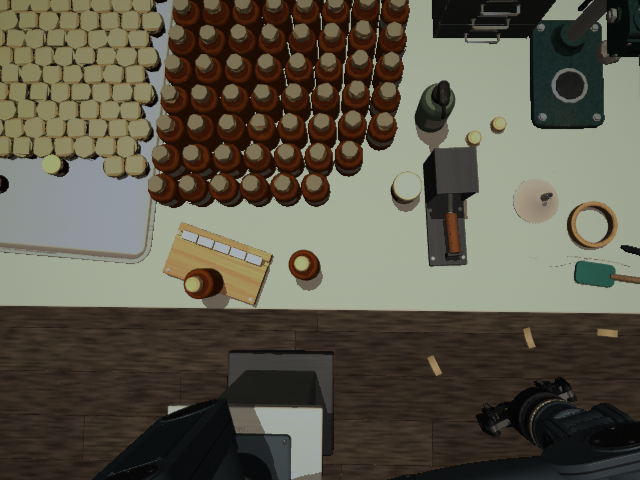

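Scene view: board at (236,264) with a bottle on it, a loose bottle at (285,260), the jar at (396,268) and the dock with the roller tail at (427,285). Top view: caps from (190,237) to (254,261), the tail handle at (453,233), the hood at (452,172), the jar at (406,187) and the loose bottle at (305,265). Next I'll fit the axes.

```bash
cat > h.py <<'E'
from rig import ctrl, read_camera, camera_info, cut_out
import numpy as np, cv2
def cloud(c,d,T=None):
    i=camera_info(c); K=np.array(i['intrinsics'])
    if T is None: T=np.array(i['extrinsics'])
    v,u=np.mgrid[:480,:640]; n=np.stack([(u-K[0,2])/K[0,0],(v-K[1,2])/K[1,1],np.ones(u.shape)],-1)*d[...,None]
    return n@T[:3,:3].T+T[:3,3]
def shot(c):
    T=None
    if c=='wrist':
        s=ctrl.sense(); W=np.eye(4); W[:3,:3]=s['tool_rot']; W[:3,3]=s['eef_pos']; T=W@np.array(camera_info(c)['T_tool_cam'])
    im,d=read_camera(c); return im,d,cloud(c,d,T)
def line(P):
    m=np.median(P,0); vx,vy,x,y=cv2.fitLine(P[:,:2].astype(np.float32),cv2.DIST_HUBER,0,.001,.001).ravel()
    return np.array([x,y]),np.degrees(np.arctan2(vy,vx))
E
python3 - <<'E'
from h import *
for c in ['top','scene']:
    z=np.load(f'{c}0.npz'); im,d=z['im'],z['d']; P=cloud(c,d); read_camera(c)
    H=cut_out(c,'tail_grip')[0]['mask']&(d>0)
    Q=P[H]; Q=Q[(Q[:,2]>.045)&(Q[:,2]<.075)&(Q[:,0]<.56)]
    print(c,'handle',line(Q),'ztop',np.percentile(Q[:,2],90),'xy range',Q[:,:2].min(0),Q[:,:2].max(0))
    # hood roof
    ok=(d>0)&(P[...,2]>.14)&(P[...,2]<.16)&(P[...,0]>.53)&(P[...,0]<.7)&(P[...,1]<-.35)&(P[...,1]>-.47)
    if c=='top': print('roof rect',cv2.minAreaRect(P[ok][:,:2].astype(np.float32)), np.median(P[ok][:,2]))
    # caps
    pts=[]
    for r in cut_out(c,'trim_1'):
        m=r['mask']&(d>0); p=np.median(P[m],0); pts.append(p); print('cap',round(r['confidence'],2),p.round(4))
    k=(d>0)&(P[...,2]>.028)&(P[...,2]<.045)&(im.min(-1)>110)&(P[...,0]>.42)&(P[...,0]<.52)&(P[...,1]>-.06)&(P[...,1]<.16)
    Q=P[k]; print('white strip',line(Q),cv2.minAreaRect(Q[:,:2].astype(np.float32)),len(Q))
    k=(d>0)&(P[...,2]>.018)&(P[...,2]<.045)&(P[...,0]>.34)&(P[...,0]<.54)&(P[...,1]>-.075)&(P[...,1]<.18)
    k=cv2.morphologyEx(k.astype(np.uint8),cv2.MORPH_OPEN,np.ones((3,3)))>0
    print('board',cv2.minAreaRect(P[k][:,:2].astype(np.float32)))
    for t in ['bottle_on_board','bottle_loose','jar_loose']:
        Q=P[cut_out(c,t)[0]['mask']&(d>0)]; Q=Q[Q[:,2]>np.percentile(Q[:,2],97)-.008]; print(t,Q.mean(0).round(3))
    k=(P[...,1]>.18)&(P[...,1]<.32)&(P[...,0]>.48)&(P[...,0]<.6)&(d>0); print('tray z',np.percentile(P[k][:,2],[5,50,95,99.5]).round(3))
E
```

```text
top handle (array([ 0.50675786, -0.417072  ], dtype=float32), np.float32(5.7899337)) ztop 0.0588376981975137 xy range [ 0.45986167 -0.43574393] [ 0.55978191 -0.40361592]
roof rect ((0.6138080358505249, -0.40672701597213745), (0.08688784390687943, 0.07929480820894241), 3.1247751712799072) 0.1491536411267751
cap 0.56 [ 0.4484 -0.0188  0.0351]
cap 0.54 [0.482  0.0804 0.0361]
cap 0.45 [0.4601 0.0144 0.0367]
white strip (array([0.47108403, 0.04790764], dtype=float32), np.float32(71.62202)) ((0.470935583114624, 0.06320737302303314), (0.07923239469528198, 0.19412647187709808), 4.310214042663574) 648
board ((0.4403340816497803, 0.058998867869377136), (0.20076783001422882, 0.11027238517999649), 71.15656280517578)
bottle_on_board [0.398 0.074 0.167]
bottle_loose [0.468 0.049 0.037]
jar_loose [ 0.597 -0.326  0.066]
tray z [-0.004  0.001  0.022  0.028]
scene handle (array([ 0.50044805, -0.42286688], dtype=float32), np.float32(5.523661)) ztop 0.056835222073222044 xy range [ 0.45896123 -0.43640623] [ 0.55988848 -0.40641374]
cap 0.6 [ 0.4462 -0.0225  0.0332]
cap 0.57 [0.4667 0.0431 0.0358]
cap 0.56 [ 0.5808 -0.4328  0.0234]
cap 0.5 [0.4917 0.1095 0.0354]
cap 0.45 [0.4585 0.0145 0.0341]
white strip (array([0.4632907 , 0.02497443], dtype=float32), np.float32(71.23701)) ((0.4714488387107849, 0.0470212958753109), (0.174672931432724, 0.019511522725224495), 71.07705688476562) 224
board ((0.4328293204307556, 0.06037954241037369), (0.20790985226631165, 0.12912175059318542), 70.9818344116211)
bottle_on_board [0.392 0.07  0.164]
bottle_loose [ 0.433 -0.125  0.138]
jar_loose [ 0.591 -0.33   0.065]
tray z [-0.907 -0.564  0.     0.02 ]
```

Emit:
step_arm --plan '[{"xyz":[0,0,0],"twist":-0.1755},{"xyz":[0,0,0],"twist":-0.1755},{"xyz":[0,0,0],"twist":-0.1755},{"xyz":[0,0,0],"twist":-0.1755},{"xyz":[0,0,0],"twist":-0.1755},{"xyz":[0,0,0],"twist":-0.1755},{"xyz":[0,0,0],"twist":-0.1755},{"xyz":[0,0,0],"twist":-0.1755}]' --fingers 1 --squeeze 100

```text
time: 2.6
eef_pos: [0.2202, -0.4766, 0.2313]
tool_rot: [[-0.268, 0.963, 0.0], [0.963, 0.268, -0.0], [-0.0, 0.0, -1.0]]
contact_force: [-0.3, 0.1, 0.3]
gripper_width: 0.0856
grip_force: 0.0
```

Emit:
step_arm --plan '[{"xyz":[0,0,0],"twist":-0.1755},{"xyz":[0,0,0],"twist":-0.1755},{"xyz":[0,0,0],"twist":-0.1755},{"xyz":[0,0,0],"twist":-0.1755},{"xyz":[0,0,0],"twist":-0.1755},{"xyz":[0,0,0],"twist":-0.1755},{"xyz":[0,0,0],"twist":-0.1755},{"xyz":[0,0,0],"twist":-0.1755}]'

```text
time: 3.6
eef_pos: [0.2202, -0.4766, 0.2313]
tool_rot: [[-0.994, -0.105, -0.0], [-0.105, 0.994, -0.0], [0.0, -0.0, -1.0]]
contact_force: [0.4, 0.4, 0.2]
gripper_width: 0.0857
grip_force: 0.0
```

```bash
cat >> h.py <<'E'
def go(x,y,z,yaw):
    "shift in tool axes and twist from the present pose to TCP x,y,z, tool-x yaw (deg, mod 180); twist to be done after the shift"
    s=ctrl.sense(); R=s['tool_rot']; p=s['eef_pos']
    c=np.degrees(np.arctan2(R[1,0],R[0,0])); dy=(yaw-c+90)%180-90
    print('t',round(s['time'],2),'at',p.round(4),'yaw',round(c,1),'q6',round(s['q'][5],2),'shift',(R.T@(np.array([x,y,z])-p)).round(4),'twist',round(-np.radians(dy),4),'F',np.round(s['contact_force'],1),'w',round(s['gripper_width'],4))
E
python3 -c "
from h import *
go(.45,-.423,.18,5.6)"
```

```text
t 3.6 at [ 0.2202 -0.4766  0.2313] yaw -174.0 q6 -1.37 shift [-0.2342  0.0292  0.0513] twist 0.0073 F [0.4 0.4 0.2] w 0.0857
```

Emit:
step_arm --plan '[{"xyz":[-0.0585,0.0073,0.0128]},{"xyz":[-0.0585,0.0073,0.0128]},{"xyz":[-0.0585,0.0073,0.0128]},{"xyz":[-0.0585,0.0073,0.0128],"twist":0.007},{"xyz":[0,0,0]}]'

```text
invalid input at $.plan[0]: expected keys xyz, twist
```

```bash
python3 - <<'E'
from h import *
im,d,P=shot('wrist'); cv2.imwrite('pics/w1.png',im[:,:,::-1])
for r in cut_out('wrist','tail_grip')[:2]:
    Q=P[r['mask']&(d>0)]; print(r['confidence'],r['xy'],len(Q),np.percentile(Q,[2,50,98],axis=0).round(3).tolist())
    Q=Q[(Q[:,2]>.048)&(Q[:,2]<.07)&(Q[:,0]>.46)&(Q[:,0]<.54)]; print(line(Q),np.percentile(Q[:,2],95),Q.min(0),Q.max(0))
go(.5095,-.417,.10,5.6)
E
```

```text
t 3.7 at [ 0.2202 -0.4766  0.2313] yaw -174.3 q6 -1.36 shift [-0.2938  0.0307  0.1313] twist 0.0013 F [-0.1 -0.2 -0.8] w 0.0856
```

View pics/w1.png

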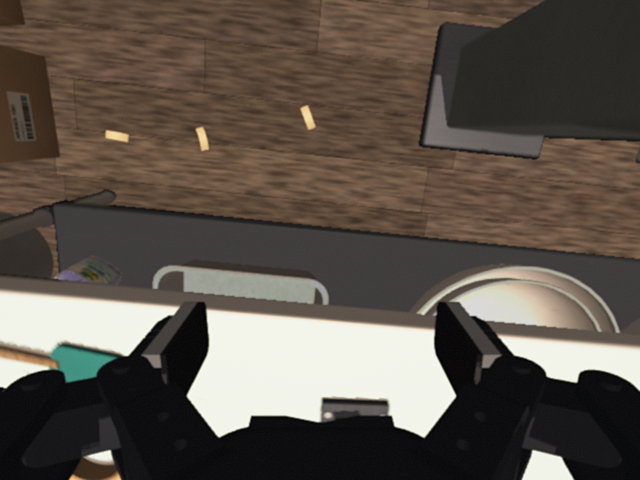

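The move was refused for lack of a twist key. The wrist view shows the bench edge at row 300 and the dock plate's front end at (355,405). I'll repeat the move.

Emit:
step_arm --plan '[{"xyz":[-0.0585,0.0065,0.0128],"twist":0},{"xyz":[-0.0585,0.0065,0.0128],"twist":0},{"xyz":[-0.0585,0.0065,0.0128],"twist":0},{"xyz":[-0.0585,0.0065,0.0128],"twist":0},{"xyz":[-0.0585,0.005,0],"twist":0},{"xyz":[0,0,0],"twist":0}]'

```text
time: 4.45
eef_pos: [0.5115, -0.4145, 0.1773]
tool_rot: [[-0.995, -0.101, -0.001], [-0.101, 0.995, 0.003], [0.001, 0.003, -1.0]]
contact_force: [-0.9, 0.4, -0.5]
gripper_width: 0.0855
grip_force: 0.0
```

```bash
python3 - <<'E'
from h import *
im,d,P=shot('wrist'); cv2.imwrite('pics/w2.png',im[:,:,::-1])
for r in cut_out('wrist','tail_grip')[:2]:
    Q=P[r['mask']&(d>0)]; print(r['confidence'],r['xy'],len(Q),np.percentile(Q,[2,50,98],axis=0).round(3).tolist())
    Q=Q[(Q[:,2]>.048)&(Q[:,2]<.07)&(Q[:,0]>.46)&(Q[:,0]<.54)]; print(line(Q),np.percentile(Q[:,2],95),Q.min(0),Q.max(0))
go(.5095,-.417,.10,5.6)
E
```

```text
0.55 [320.3, 274.4] 7810 [[0.463, -0.43, 0.036], [0.543, -0.413, 0.058], [0.617, -0.388, 0.105]]
(array([ 0.5021235 , -0.41705775], dtype=float32), np.float32(6.7270055)) 0.05923758578870179 [ 0.46386399 -0.43462095  0.04802475] [ 0.53996579 -0.40124431  0.0611239 ]
t 4.55 at [ 0.5084 -0.4163  0.1793] yaw -174.4 q6 -0.89 shift [-0.0011 -0.0008  0.0793] twist 0.0008 F [ 0.2 -0.2  0.2] w 0.0855
```

View pics/w2.png

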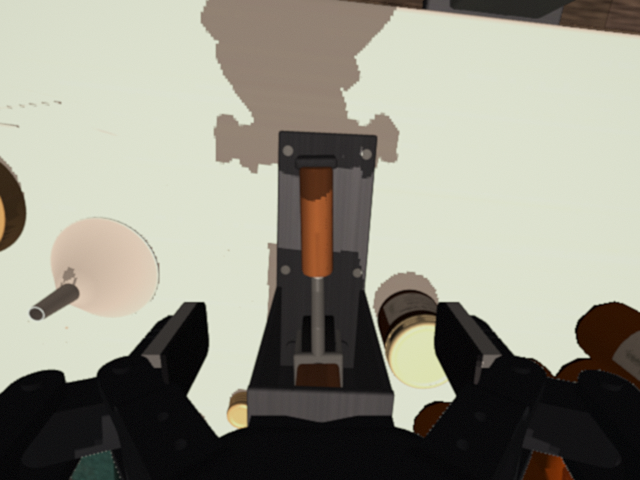

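The tail handle runs from (316,160) to (316,275), centred between the fingers, and the hood edge is at row 392. Now I descend.

Emit:
step_arm --plan '[{"xyz":[0,-0.001,0.045],"twist":0},{"xyz":[0,0,0.045],"twist":0},{"xyz":[0,0,0.04],"twist":0},{"xyz":[0,0,0.022],"twist":0},{"xyz":[0,0,0],"twist":0}]'

```text
time: 5.18
eef_pos: [0.5052, -0.4171, 0.0261]
tool_rot: [[-0.995, -0.096, -0.004], [-0.096, 0.995, 0.003], [0.003, 0.004, -1.0]]
contact_force: [-0.0, 0.4, -0.3]
gripper_width: 0.0852
grip_force: 0.0
```

Emit:
step_arm --plan '[{"xyz":[0,0,0],"twist":0},{"xyz":[0,0,0],"twist":0},{"xyz":[0,0,0],"twist":0},{"xyz":[0,0,0],"twist":0},{"xyz":[0,0,0],"twist":0},{"xyz":[0,0,0],"twist":0}]' --fingers 0 --squeeze 100

```text
time: 5.92
eef_pos: [0.5091, -0.4185, 0.0298]
tool_rot: [[-0.995, -0.099, 0.002], [-0.099, 0.995, -0.002], [-0.002, -0.002, -1.0]]
contact_force: [-1.0, 0.5, 4.9]
gripper_width: 0.0214
grip_force: 98.1
```

Emit:
step_arm --plan '[{"xyz":[0.006,0,-0.002],"twist":0},{"xyz":[0.018,0,0],"twist":0},{"xyz":[0.02,0,0],"twist":0},{"xyz":[0.02,0,0],"twist":0},{"xyz":[0.02,0,0],"twist":0},{"xyz":[0.02,0,0],"twist":0},{"xyz":[0.02,0,0],"twist":0},{"xyz":[0.012,0,0],"twist":0}]'

```text
time: 6.92
eef_pos: [0.3716, -0.4312, 0.0297]
tool_rot: [[-0.995, -0.098, -0.0], [-0.098, 0.995, 0.001], [0.0, 0.001, -1.0]]
contact_force: [0.7, -1.4, -1.3]
gripper_width: 0.0213
grip_force: 97.8
```

```bash
python3 - <<'E'
from h import *
im,d,P=shot('scene'); cv2.imwrite('pics/s2.png',cv2.resize(im[180:340,330:540,::-1],None,fx=3,fy=3))
go(.37,-.43,.06,5.6)
E
```

```text
t 6.97 at [ 0.3704 -0.4312  0.0297] yaw -174.4 q6 -1.08 shift [ 0.0003  0.0012 -0.0303] twist -0.0002 F [-1.5 -0.2 -0.8] w 0.0213
```

View pics/s2.png

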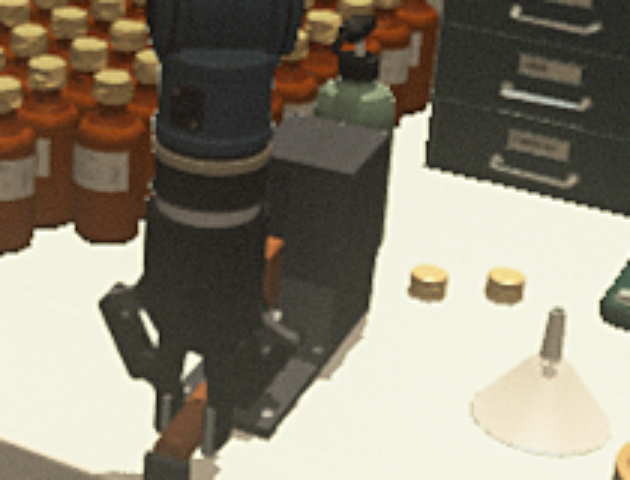

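The block at crop (273,265) is clear of the hood and the tail is held. Now lift, carry to the free bench area and turn.

Emit:
step_arm --plan '[{"xyz":[0,0,-0.02],"twist":0},{"xyz":[0,0,-0.025],"twist":0},{"xyz":[-0.01,0.025,0],"twist":0},{"xyz":[-0.01,0.04,0],"twist":0},{"xyz":[-0.01,0.04,0],"twist":0},{"xyz":[-0.01,0.04,0],"twist":0},{"xyz":[-0.01,0.03,0],"twist":0}]'

```text
time: 7.85
eef_pos: [0.4047, -0.2496, 0.0741]
tool_rot: [[-0.995, -0.1, -0.002], [-0.1, 0.995, 0.002], [0.002, 0.002, -1.0]]
contact_force: [0.7, -0.1, -2.3]
gripper_width: 0.0212
grip_force: 98.1
```

Emit:
step_arm --plan '[{"xyz":[0,0,0],"twist":0.1},{"xyz":[0,0,0],"twist":0.16},{"xyz":[0,0,0],"twist":0.17},{"xyz":[0,0,0],"twist":0.17},{"xyz":[0,0,0],"twist":0.17},{"xyz":[0,0,0],"twist":0.113},{"xyz":[0,0,0],"twist":0}]'

```text
time: 8.72
eef_pos: [0.4049, -0.2513, 0.0743]
tool_rot: [[-0.71, 0.705, -0.001], [0.705, 0.71, 0.002], [0.002, 0.0, -1.0]]
contact_force: [0.1, 1.3, -2.2]
gripper_width: 0.0212
grip_force: 98.4
```

```bash
python3 - <<'E'
from h import *
im,d,P=shot('scene'); cv2.imwrite('pics/s3.png',cv2.resize(im[180:340,250:460,::-1],None,fx=3,fy=3))
go(.403,-.253,.017,-45)
E
```

```text
t 8.78 at [ 0.4049 -0.2514  0.0744] yaw 135.2 q6 0.08 shift [ 0.0002 -0.0025  0.0574] twist 0.0041 F [-0.3  1.2 -1.9] w 0.0211
```

View pics/s3.png

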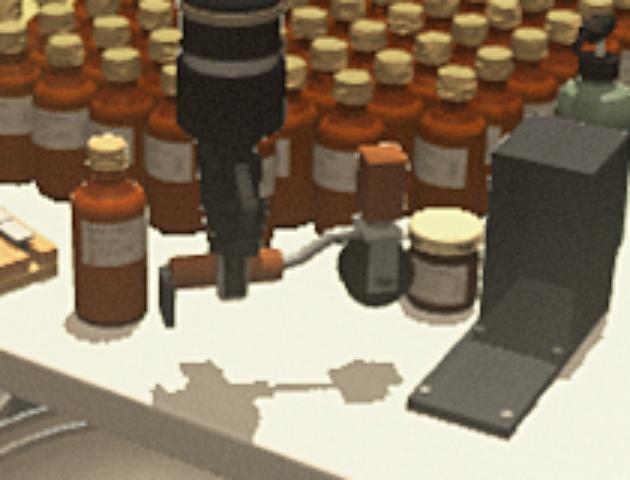

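The roller hangs level, wheel at crop (375,265), foot at (165,295). I'll lower it.

Emit:
step_arm --plan '[{"xyz":[0,0,0.02],"twist":0},{"xyz":[0,0,0.02],"twist":0},{"xyz":[0,0,0.008],"twist":0},{"xyz":[0,0,0.004],"twist":0},{"xyz":[0,0,0.002],"twist":0},{"xyz":[0,0,0],"twist":0}]'

```text
time: 9.52
eef_pos: [0.4057, -0.2524, 0.0217]
tool_rot: [[-0.708, 0.706, 0.001], [0.706, 0.708, -0.001], [-0.001, 0.0, -1.0]]
contact_force: [-0.9, 0.7, -2.5]
gripper_width: 0.0213
grip_force: 98.4
```

Emit:
step_arm --plan '[{"xyz":[0,0,0.0015],"twist":0},{"xyz":[0,0,0.001],"twist":0},{"xyz":[0,0,0],"twist":0},{"xyz":[0,0,0],"twist":0}]'

```text
time: 10.02
eef_pos: [0.406, -0.2527, 0.0197]
tool_rot: [[-0.708, 0.706, 0.001], [0.706, 0.708, -0.001], [-0.002, 0.0, -1.0]]
contact_force: [-1.2, 0.8, 6.1]
gripper_width: 0.021
grip_force: 98.9
```

Contact. Release, then lift straight up.

Emit:
step_arm --plan '[{"xyz":[0,0,0],"twist":0},{"xyz":[0,0,0],"twist":0},{"xyz":[0,0,0],"twist":0},{"xyz":[0,0,0],"twist":0},{"xyz":[0,0,0],"twist":0},{"xyz":[0,0,0],"twist":0}]' --fingers 1

```text
time: 10.78
eef_pos: [0.4053, -0.2521, 0.0186]
tool_rot: [[-0.708, 0.706, -0.0], [0.706, 0.708, 0.0], [0.0, -0.0, -1.0]]
contact_force: [0.1, 0.7, -0.2]
gripper_width: 0.0858
grip_force: 0.0
```

Emit:
step_arm --plan '[{"xyz":[0,0,-0.03],"twist":0},{"xyz":[0,0,-0.05],"twist":0},{"xyz":[0,0,-0.05],"twist":0},{"xyz":[0,0,-0.05],"twist":0},{"xyz":[0,0,0],"twist":0}]'

```text
time: 11.4
eef_pos: [0.4078, -0.2542, 0.2042]
tool_rot: [[-0.708, 0.706, 0.008], [0.706, 0.708, -0.007], [-0.011, 0.001, -1.0]]
contact_force: [0.1, 0.3, 0.1]
gripper_width: 0.0856
grip_force: 0.0
```

```bash
python3 - <<'E'
from h import *
for c in ['wrist','top']:
    im,d,P=shot(c)
    if c=='wrist': cv2.imwrite('pics/w3.png',im[:,:,::-1])
    for t in ['grip_block','roller']:
        for r in cut_out(c,t)[:1]:
            Q=P[r['mask']&(d>0)]; print(c,t,r['confidence'],len(Q),np.percentile(Q,[2,50,98],axis=0).round(3).tolist())
            B=Q[(Q[:,2]>.108)&(Q[:,2]<.13)]
            if len(B)>5: print('block top',B.mean(0),cv2.minAreaRect(B[:,:2].astype(np.float32)))
            H=Q[(Q[:,2]>.035)&(Q[:,2]<.06)]
            if len(H)>5: print('handle',line(H))
go(.48,-.325,.19,45)
E
```

```text
wrist grip_block 0.86 2798 [[0.465, -0.343, 0.075], [0.478, -0.322, 0.117], [0.5, -0.308, 0.12]]
block top [ 0.48139593 -0.32462169  0.11761649] ((0.4834727644920349, -0.32672643661499023), (0.02978002093732357, 0.031144795939326286), 44.29899597167969)
wrist roller 0.65 8076 [[0.372, -0.341, 0.026], [0.464, -0.307, 0.049], [0.496, -0.217, 0.12]]
block top [ 0.48141644 -0.32456039  0.11762107] ((0.4835937023162842, -0.32666200399398804), (0.029768429696559906, 0.0312528982758522), 44.96689987182617)
handle (array([ 0.41649005, -0.26092312], dtype=float32), np.float32(-44.42305))
top grip_block 0.51 165 [[0.447, -0.361, -0.002], [0.486, -0.334, 0.117], [0.509, -0.261, 0.638]]
block top [ 0.48635123 -0.33342722  0.11739903] ((0.48598387837409973, -0.33257827162742615), (0.029333053156733513, 0.018263401463627815), 44.61058044433594)
top roller 0.52 154 [[0.453, -0.352, -0.001], [0.486, -0.333, 0.117], [0.507, -0.26, 0.637]]
block top [ 0.48635123 -0.33342722  0.11739903] ((0.48598387837409973, -0.33257827162742615), (0.029333053156733513, 0.018263401463627815), 44.61058044433594)
t 11.7 at [ 0.4045 -0.2514  0.1966] yaw 135.1 q6 0.09 shift [-0.1054  0.0012  0.0062] twist -1.5692 F [-0.1  0.6 -1. ] w 0.0856
```

View pics/w3.png

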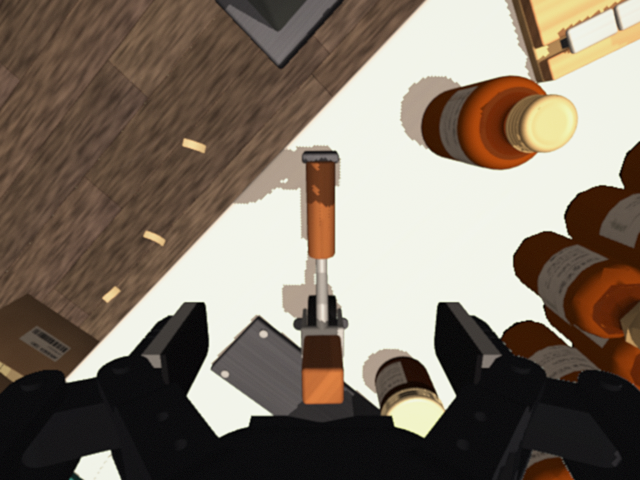

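Block top at (322,385), measured at (0.4835, -0.3267, 0.118), so the roller is standing on the bench. I'll move over it and turn a quarter.

Emit:
step_arm --plan '[{"xyz":[-0.04,0.0025,0],"twist":0},{"xyz":[-0.05,0,0],"twist":0},{"xyz":[-0.019,0,0],"twist":0},{"xyz":[0,0,0],"twist":-0.1745},{"xyz":[0,0,0],"twist":-0.1745},{"xyz":[0,0,0],"twist":-0.1745},{"xyz":[0,0,0],"twist":-0.1745},{"xyz":[0,0,0],"twist":-0.1745}]'

```text
time: 12.7
eef_pos: [0.4837, -0.3268, 0.1967]
tool_rot: [[-0.996, -0.094, -0.003], [-0.094, 0.996, 0.002], [0.002, 0.002, -1.0]]
contact_force: [0.3, -0.4, -0.7]
gripper_width: 0.0852
grip_force: 0.0
```

Emit:
step_arm --plan '[{"xyz":[0,0,0],"twist":-0.1745},{"xyz":[0,0,0],"twist":-0.1745},{"xyz":[0,0,0],"twist":-0.1745},{"xyz":[0,0,0],"twist":-0.1745},{"xyz":[0,0,0],"twist":0}]'

```text
time: 13.32
eef_pos: [0.4837, -0.3268, 0.197]
tool_rot: [[-0.708, -0.707, -0.002], [-0.707, 0.708, 0.002], [0.0, 0.003, -1.0]]
contact_force: [0.3, 0.3, 0.8]
gripper_width: 0.0855
grip_force: 0.0
```

```bash
python3 -c "
from h import *
go(.4835,-.3267,.077,45)"
```

```text
t 13.32 at [ 0.4837 -0.3268  0.197 ] yaw -135.0 q6 -1.49 shift [ 0.0e+00 -1.0e-04  1.2e-01] twist -0.0008 F [0.3 0.3 0.8] w 0.0855
```

Emit:
step_arm --plan '[{"xyz":[0,0,0.045],"twist":0},{"xyz":[0,0,0.045],"twist":0},{"xyz":[0,0,0.03],"twist":0},{"xyz":[0,0,0],"twist":0},{"xyz":[0,0,0],"twist":0}]'

```text
time: 13.95
eef_pos: [0.4848, -0.3277, 0.0796]
tool_rot: [[-0.707, -0.707, 0.001], [-0.707, 0.707, -0.001], [-0.0, -0.001, -1.0]]
contact_force: [0.2, 0.3, 0.9]
gripper_width: 0.0856
grip_force: 0.0
```

Emit:
step_arm --plan '[{"xyz":[0,0,0],"twist":0},{"xyz":[0,0,0],"twist":0},{"xyz":[0,0,0],"twist":0},{"xyz":[0,0,0],"twist":0},{"xyz":[0,0,0],"twist":0},{"xyz":[0,0,0],"twist":0}]' --fingers 0 --squeeze 115

```text
time: 14.7
eef_pos: [0.485, -0.3278, 0.0798]
tool_rot: [[-0.706, -0.708, 0.002], [-0.708, 0.706, -0.001], [-0.0, -0.002, -1.0]]
contact_force: [0.4, -0.4, 5.2]
gripper_width: 0.0289
grip_force: 113.9
```

Emit:
step_arm --plan '[{"xyz":[0,0,-0.02],"twist":0},{"xyz":[0,0,-0.04],"twist":0},{"xyz":[0,0,-0.04],"twist":0},{"xyz":[0,0,-0.04],"twist":0},{"xyz":[0,0,-0.03],"twist":0},{"xyz":[0,0,-0.01],"twist":0}]'

```text
time: 15.45
eef_pos: [0.4847, -0.3277, 0.2597]
tool_rot: [[-0.706, -0.708, 0.001], [-0.708, 0.706, -0.001], [-0.0, -0.002, -1.0]]
contact_force: [-0.5, -0.3, -2.8]
gripper_width: 0.0289
grip_force: 113.9
```

Emit:
step_arm --plan '[{"xyz":[0,0,0],"twist":0.08},{"xyz":[0,0,0],"twist":0.15},{"xyz":[0,0,0],"twist":0.16},{"xyz":[0,0,0],"twist":0.16},{"xyz":[0,0,0],"twist":0.16},{"xyz":[0,0,0],"twist":0.16},{"xyz":[0,0,0],"twist":0.15},{"xyz":[0,0,0],"twist":0.0935}]'

```text
time: 16.45
eef_pos: [0.4835, -0.3268, 0.2558]
tool_rot: [[-0.946, 0.324, -0.004], [0.324, 0.946, 0.003], [0.005, 0.001, -1.0]]
contact_force: [-0.1, 0.5, -2.3]
gripper_width: 0.0286
grip_force: 113.9
```

```bash
python3 -c "
from h import *
go(.4939,.1141,.26,-18.8)"
```

```text
t 16.45 at [ 0.4835 -0.3268  0.2558] yaw 161.1 q6 -0.38 shift [ 0.1332  0.4204 -0.003 ] twist -0.0022 F [-0.1  0.5 -2.3] w 0.0286
```

Emit:
step_arm --plan '[{"xyz":[0.006,0.02,0],"twist":0},{"xyz":[0.013,0.04,0],"twist":0},{"xyz":[0.0145,0.045,0],"twist":0},{"xyz":[0.0145,0.045,0],"twist":0},{"xyz":[0.0145,0.045,0],"twist":0},{"xyz":[0.0145,0.045,0],"twist":0},{"xyz":[0.0145,0.045,0],"twist":0},{"xyz":[0.0145,0.045,0],"twist":0}]'

```text
time: 17.45
eef_pos: [0.4884, 0.0218, 0.2573]
tool_rot: [[-0.948, 0.319, -0.002], [0.319, 0.948, 0.001], [0.002, -0.0, -1.0]]
contact_force: [0.1, 0.8, -2.4]
gripper_width: 0.0288
grip_force: 113.8
```

Emit:
step_arm --plan '[{"xyz":[0.013,0.04,0],"twist":0},{"xyz":[0.009,0.03,0],"twist":0},{"xyz":[0.005,0.015,0],"twist":0},{"xyz":[0,0,0],"twist":0},{"xyz":[0,0,0],"twist":0}]'

```text
time: 18.08
eef_pos: [0.4914, 0.1075, 0.2583]
tool_rot: [[-0.947, 0.322, -0.001], [0.322, 0.947, -0.001], [0.0, -0.001, -1.0]]
contact_force: [0.7, -0.9, -2.4]
gripper_width: 0.0289
grip_force: 113.9
```

```bash
python3 - <<'E'
from h import *
for c in ['wrist','top']:
    im,d,P=shot(c)
    if c=='wrist': cv2.imwrite('pics/w4.png',im[:,:,::-1])
    k=(d>0)&(P[...,2]>.026)&(P[...,2]<.045)&(im.min(-1)>105)&(P[...,0]>.42)&(P[...,0]<.52)&(P[...,1]>-.06)&(P[...,1]<.16)
    if k.sum()>20: print(c,'strip',line(P[k]),cv2.minAreaRect(P[k][:,:2].astype(np.float32)),k.sum())
    m=[r for r in cut_out(c,'roller')[:1]]
    for r in m:
        Q=P[r['mask']&(d>0)]; print(c,np.percentile(Q,[2,50,98],axis=0).round(3).tolist(),line(Q[(Q[:,2]>.2)]))
    for r in cut_out(c,'board')[:1]:
        Q=P[r['mask']&(d>0)]; Q=Q[(Q[:,2]>.02)&(Q[:,2]<.045)]; print(cv2.minAreaRect(Q[:,:2].astype(np.float32)))
go(.4939,.1141,.26,-18.8)
E
```

```text
wrist strip (array([0.47183022, 0.07240144], dtype=float32), np.float32(74.20862)) ((0.4699869751930237, 0.05502680689096451), (0.20987172424793243, 0.09998769313097), 89.98605346679688) 9874
wrist [[0.471, 0.093, 0.194], [0.494, 0.122, 0.239], [0.538, 0.254, 0.298]] (array([0.49942842, 0.15545644], dtype=float32), np.float32(69.003174))
((0.4429265856742859, 0.061549603939056396), (0.1999472677707672, 0.10892203450202942), 71.16678619384766)
top strip (array([0.46755037, 0.03794514], dtype=float32), np.float32(70.64033)) ((0.47452205419540405, 0.0558195486664772), (0.08743676543235779, 0.2099788635969162), 3.7126641273498535) 645
top [[0.464, 0.088, 0.001], [0.472, 0.101, 0.214], [0.51, 0.163, 0.263]] (array([0.48159018, 0.10261812], dtype=float32), np.float32(-21.921291))
((0.4403665065765381, 0.05855778604745865), (0.20045162737369537, 0.10985301434993744), 71.00325775146484)
t 18.38 at [0.4917 0.1077 0.2587] yaw 161.2 q6 0.41 shift [-0.      0.0068 -0.0013] twist 0.0001 F [ 0.3 -0.5 -1.9] w 0.0287
```

View pics/w4.png

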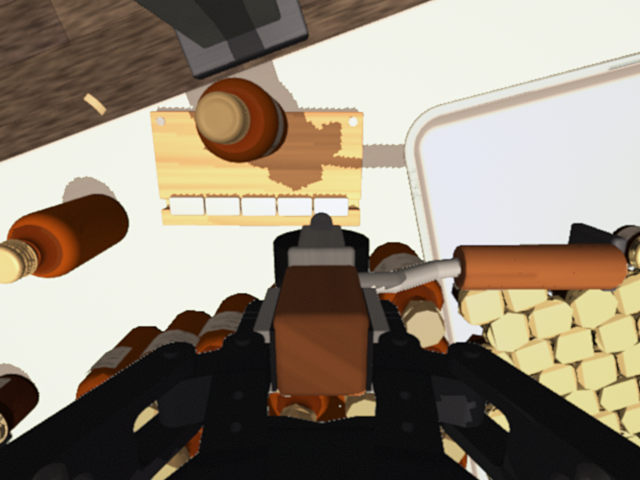

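```bash
python3 - <<'E'
from h import *
z=np.load('top0.npz'); P=cloud('top',z['d']); P=P[z['d']>0]
e=np.array([.3223,.9466]); n=np.array([.9466,-.3223]); r=P[:,:2]-[.4725,.0493]
a=r@e;b=r@n
for lo,hi in [(100,130),(130,160),(160,190),(190,215),(215,235)]:
    for w in [(-20,20),(20,35),(35,50)]:
        k=(a>lo/1e3)&(a<hi/1e3)&(b>w[0]/1e3)&(b<w[1]/1e3); print(lo,hi,w,k.sum(),np.percentile(P[k,2],[50,98]).round(3) if k.sum() else '')
k=(abs(b)<.009)&(abs(a)<.088)
for i,y in enumerate([70,35,0,-35,-70]):
    m=k&(abs(a-y/1e3)<.014); print('cap',i+1,np.median(P[m,2]).round(4))
E
```

```text
100 130 (-20, 20) 230 [-0.001  0.004]
100 130 (20, 35) 97 [-0.001  0.004]
100 130 (35, 50) 151 [0.002 0.098]
130 160 (-20, 20) 329 [0.    0.028]
130 160 (20, 35) 109 [-0.001  0.025]
130 160 (35, 50) 105 [0.01  0.103]
160 190 (-20, 20) 207 [0.002 0.024]
160 190 (20, 35) 93 [0.004 0.027]
160 190 (35, 50) 76 [0.004 0.028]
190 215 (-20, 20) 224 [0.001 0.005]
190 215 (20, 35) 82 [0.    0.005]
190 215 (35, 50) 82 [0.001 0.006]
215 235 (-20, 20) 175 [0.001 0.006]
215 235 (20, 35) 66 [0.    0.006]
215 235 (35, 50) 65 [-0.     0.005]
cap 1 0.0376
cap 2 0.0363
cap 3 0.0365
cap 4 0.0366
cap 5 0.0353
```

The wrist view shows the caps at row 205 (columns 185–330), the wheel at (320,260) and the tail pointing over the tray clear of its rim. Descending at trim_1.

Emit:
step_arm --plan '[{"xyz":[-0.0007,0,0.03],"twist":0},{"xyz":[0,0,0.04],"twist":0},{"xyz":[0,0,0.04],"twist":0},{"xyz":[0,0,0.02],"twist":0},{"xyz":[0,0,0.005],"twist":0},{"xyz":[0,0,0],"twist":0}]'

```text
time: 19.12
eef_pos: [0.4925, 0.108, 0.1241]
tool_rot: [[-0.947, 0.321, 0.001], [0.321, 0.947, 0.0], [-0.001, 0.0, -1.0]]
contact_force: [0.4, 0.2, -2.1]
gripper_width: 0.0284
grip_force: 113.8
```

Emit:
step_arm --plan '[{"xyz":[0,0,0.004],"twist":0},{"xyz":[0,0,0.004],"twist":0},{"xyz":[0,0,0.004],"twist":0},{"xyz":[0,0,0],"twist":0}]'

```text
time: 19.62
eef_pos: [0.4938, 0.1092, 0.114]
tool_rot: [[-0.947, 0.321, 0.004], [0.321, 0.947, 0.003], [-0.003, 0.004, -1.0]]
contact_force: [-0.7, 0.7, 3.6]
gripper_width: 0.0284
grip_force: 115.2
```

Emit:
step_arm --plan '[{"xyz":[0,0,0.003],"twist":0},{"xyz":[0,0,0.003],"twist":0},{"xyz":[0,0,0],"twist":0}]'

```text
time: 20.0
eef_pos: [0.4949, 0.1113, 0.1106]
tool_rot: [[-0.948, 0.32, 0.008], [0.32, 0.948, 0.008], [-0.005, 0.01, -1.0]]
contact_force: [-1.5, 5.9, 12.5]
gripper_width: 0.0289
grip_force: 116.1
```

Emit:
step_arm --plan '[{"xyz":[0,0,0.003],"twist":0},{"xyz":[0,0,0.002],"twist":0},{"xyz":[0,0,0],"twist":0}]'

```text
time: 20.38
eef_pos: [0.4955, 0.1117, 0.1103]
tool_rot: [[-0.948, 0.319, 0.011], [0.319, 0.948, 0.008], [-0.008, 0.011, -1.0]]
contact_force: [-7.4, 4.5, 30.0]
gripper_width: 0.0286
grip_force: 118.3
```

Emit:
step_arm --plan '[{"xyz":[0,0,-0.02],"twist":0},{"xyz":[0,-0.018,0],"twist":0},{"xyz":[0,-0.017,0],"twist":0},{"xyz":[0,0,0.008],"twist":0},{"xyz":[0,0,0.006],"twist":0},{"xyz":[0,0,0.003],"twist":0},{"xyz":[0,0,0.002],"twist":0},{"xyz":[0,0,0],"twist":0}]'

```text
time: 21.38
eef_pos: [0.4824, 0.0766, 0.1101]
tool_rot: [[-0.947, 0.321, 0.007], [0.321, 0.947, 0.005], [-0.005, 0.007, -1.0]]
contact_force: [-10.1, 4.2, 35.2]
gripper_width: 0.0288
grip_force: 119.1
```

Emit:
step_arm --plan '[{"xyz":[0,0,-0.02],"twist":0},{"xyz":[0,-0.018,0],"twist":0},{"xyz":[0,-0.017,0],"twist":0},{"xyz":[0,0,0.008],"twist":0},{"xyz":[0,0,0.006],"twist":0},{"xyz":[0,0,0.003],"twist":0},{"xyz":[0,0,0.002],"twist":0},{"xyz":[0,0,0],"twist":0}]'

```text
time: 22.38
eef_pos: [0.4707, 0.0434, 0.1101]
tool_rot: [[-0.947, 0.321, 0.005], [0.321, 0.947, 0.004], [-0.004, 0.006, -1.0]]
contact_force: [-10.6, 3.9, 34.1]
gripper_width: 0.0288
grip_force: 119.0
```

Emit:
step_arm --plan '[{"xyz":[0,0,-0.02],"twist":0},{"xyz":[0,-0.018,0],"twist":0},{"xyz":[0,-0.017,0],"twist":0},{"xyz":[0,0,0.008],"twist":0},{"xyz":[0,0,0.006],"twist":0},{"xyz":[0,0,0.003],"twist":0},{"xyz":[0,0,0.002],"twist":0},{"xyz":[0,0,0],"twist":0}]'

```text
time: 23.38
eef_pos: [0.4599, 0.0107, 0.1103]
tool_rot: [[-0.947, 0.32, 0.006], [0.32, 0.947, 0.004], [-0.004, 0.006, -1.0]]
contact_force: [-8.4, 4.3, 28.6]
gripper_width: 0.0286
grip_force: 118.3
```

Emit:
step_arm --plan '[{"xyz":[0,0,-0.02],"twist":0},{"xyz":[0,-0.018,0],"twist":0},{"xyz":[0,-0.017,0],"twist":0},{"xyz":[0,0,0.008],"twist":0},{"xyz":[0,0,0.006],"twist":0},{"xyz":[0,0,0.003],"twist":0},{"xyz":[0,0,0.002],"twist":0},{"xyz":[0,0,0],"twist":0}]'

```text
time: 24.38
eef_pos: [0.4484, -0.0234, 0.1103]
tool_rot: [[-0.947, 0.32, 0.004], [0.32, 0.947, 0.0], [-0.004, 0.002, -1.0]]
contact_force: [-7.3, 2.4, 26.4]
gripper_width: 0.0286
grip_force: 117.6
```

All five bottom at z≈0.110. Now a true rolling pass under pressure.

Emit:
step_arm --plan '[{"xyz":[0,0.008,0],"twist":0},{"xyz":[0,0.009,0],"twist":0},{"xyz":[0,0.009,0],"twist":0},{"xyz":[0,0.009,0],"twist":0},{"xyz":[0,0.009,0],"twist":0},{"xyz":[0,0.009,0],"twist":0}]'

```text
time: 25.12
eef_pos: [0.4653, 0.0274, 0.1103]
tool_rot: [[-0.947, 0.32, 0.004], [0.32, 0.947, 0.002], [-0.003, 0.003, -1.0]]
contact_force: [-8.1, 0.7, 24.5]
gripper_width: 0.0288
grip_force: 117.6
```

Emit:
step_arm --plan '[{"xyz":[0,-0.008,0],"twist":0},{"xyz":[0,-0.009,0],"twist":0},{"xyz":[0,-0.009,0],"twist":0},{"xyz":[0,-0.009,0],"twist":0},{"xyz":[0,-0.009,0],"twist":0},{"xyz":[0,-0.009,0],"twist":0},{"xyz":[0,0,0],"twist":0}]'

```text
time: 26.0
eef_pos: [0.4485, -0.0238, 0.1103]
tool_rot: [[-0.947, 0.32, 0.005], [0.32, 0.947, 0.0], [-0.005, 0.002, -1.0]]
contact_force: [-7.3, 2.2, 24.0]
gripper_width: 0.0288
grip_force: 117.5
```

Emit:
step_arm --plan '[{"xyz":[0,0,-0.02],"twist":0},{"xyz":[0,0,-0.04],"twist":0},{"xyz":[0,0,-0.04],"twist":0},{"xyz":[0,0,-0.04],"twist":0},{"xyz":[0,0,-0.02],"twist":0},{"xyz":[0,0,0],"twist":0}]'

```text
time: 26.75
eef_pos: [0.4484, -0.0239, 0.2654]
tool_rot: [[-0.947, 0.32, 0.003], [0.32, 0.947, 0.0], [-0.002, 0.001, -1.0]]
contact_force: [0.0, -0.6, -2.3]
gripper_width: 0.0289
grip_force: 114.2
```

Emit:
step_arm --plan '[{"xyz":[-0.009,-0.02,0],"twist":0},{"xyz":[-0.018,-0.038,0],"twist":0},{"xyz":[-0.02,-0.042,0],"twist":0},{"xyz":[-0.02,-0.042,0],"twist":0},{"xyz":[-0.02,-0.042,0],"twist":0},{"xyz":[-0.02,-0.042,0],"twist":0},{"xyz":[-0.015,-0.033,0],"twist":0},{"xyz":[-0.008,-0.016,0],"twist":0}]'

```text
time: 27.75
eef_pos: [0.4817, -0.3275, 0.2613]
tool_rot: [[-0.947, 0.322, -0.003], [0.322, 0.947, 0.003], [0.004, 0.002, -1.0]]
contact_force: [0.7, 0.3, -2.8]
gripper_width: 0.0289
grip_force: 114.1
```

Emit:
step_arm --plan '[{"xyz":[0,0,0],"twist":-0.08},{"xyz":[0,0,0],"twist":-0.15},{"xyz":[0,0,0],"twist":-0.16},{"xyz":[0,0,0],"twist":-0.16},{"xyz":[0,0,0],"twist":-0.16},{"xyz":[0,0,0],"twist":-0.16},{"xyz":[0,0,0],"twist":-0.15},{"xyz":[0,0,0],"twist":-0.0935}]'

```text
time: 28.75
eef_pos: [0.4824, -0.3251, 0.2632]
tool_rot: [[-0.703, -0.711, -0.001], [-0.711, 0.703, 0.002], [-0.001, 0.003, -1.0]]
contact_force: [0.3, 0.5, -2.3]
gripper_width: 0.0292
grip_force: 114.1
```

```bash
python3 - <<'E'
from h import *
im,d,P=shot('top'); cv2.imwrite('pics/t5.png',cv2.resize(im[160:320,140:480,::-1],None,fx=2.3,fy=2.3))
Q=P[d>0]; e=np.array([.3223,.9466]); n=np.array([.9466,-.3223]); r=Q[:,:2]-[.4718,.0485]
a=r@e;b=r@n
for i,y in enumerate([70,35,0,-35,-70]):
    m=(abs(b)<.008)&(abs(a-y/1e3)<.014); print('cap',i+1,np.median(Q[m,2]).round(4),m.sum())
m=(b<-.02)&(b>-.03)&(abs(a)<.09)&(Q[:,2]<.05); print('board top',np.median(Q[m,2]).round(4))
go(.4835,-.3267,.0798,45)
E
```

```text
cap 1 0.0306 106
cap 2 0.0305 107
cap 3 0.0301 107
cap 4 0.0303 107
cap 5 0.0299 107
board top 0.0251
t 28.8 at [ 0.4823 -0.3251  0.2632] yaw -134.6 q6 -1.5 shift [ 0.0004 -0.0024  0.1834] twist 0.0077 F [ 0.2  0.1 -0.9] w 0.0287
```

View pics/t5.png

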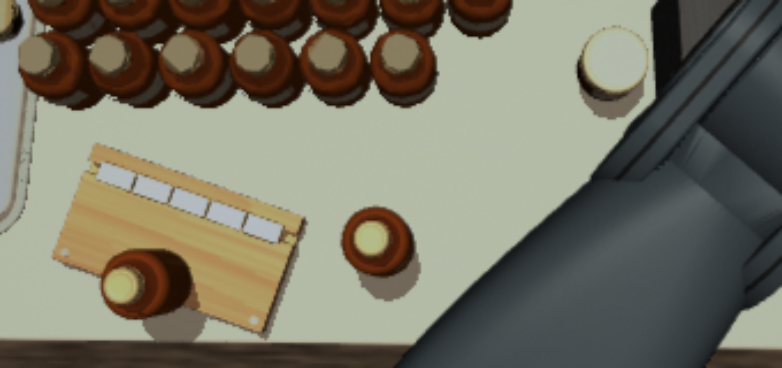

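All five caps read about 5 mm above the board top (0.030 vs 0.025), so they are flat, and the bottles and the jar haven't moved. Lowering the roller.

Emit:
step_arm --plan '[{"xyz":[0,0,0.03],"twist":0},{"xyz":[0,0,0.045],"twist":0},{"xyz":[0,0,0.045],"twist":0},{"xyz":[0,0,0.035],"twist":0},{"xyz":[0,0,0.015],"twist":0},{"xyz":[0,0,0.008],"twist":0},{"xyz":[0,0,0.003],"twist":0},{"xyz":[0,0,0],"twist":0}]'

```text
time: 29.8
eef_pos: [0.483, -0.3272, 0.0851]
tool_rot: [[-0.706, -0.708, 0.002], [-0.708, 0.706, -0.002], [-0.0, -0.003, -1.0]]
contact_force: [-0.6, 0.0, -2.2]
gripper_width: 0.029
grip_force: 114.0
```

Emit:
step_arm --plan '[{"xyz":[0,0,0.002],"twist":0},{"xyz":[0,0,0],"twist":0},{"xyz":[0,0,0],"twist":0}]'

```text
time: 30.18
eef_pos: [0.4823, -0.3267, 0.0819]
tool_rot: [[-0.706, -0.708, 0.0], [-0.708, 0.706, -0.0], [-0.0, -0.0, -1.0]]
contact_force: [0.7, 0.3, -2.4]
gripper_width: 0.0287
grip_force: 114.1
```

Emit:
step_arm --plan '[{"xyz":[0,0,0.0015],"twist":0},{"xyz":[0,0,0.001],"twist":0},{"xyz":[0,0,0],"twist":0},{"xyz":[0,0,0],"twist":0}]'

```text
time: 30.68
eef_pos: [0.4825, -0.327, 0.0798]
tool_rot: [[-0.706, -0.708, 0.001], [-0.708, 0.706, -0.001], [-0.0, -0.001, -1.0]]
contact_force: [-0.7, -0.3, 1.4]
gripper_width: 0.0293
grip_force: 114.8
```

Touching the bench. Release and withdraw.

Emit:
step_arm --plan '[{"xyz":[0,0,0],"twist":0},{"xyz":[0,0,0],"twist":0},{"xyz":[0,0,0],"twist":0},{"xyz":[0,0,0],"twist":0},{"xyz":[0,0,0],"twist":0},{"xyz":[0,0,0],"twist":0}]' --fingers 1

```text
time: 31.42
eef_pos: [0.4821, -0.3266, 0.0791]
tool_rot: [[-0.706, -0.708, -0.0], [-0.708, 0.706, 0.0], [0.0, 0.0, -1.0]]
contact_force: [0.4, -0.2, 0.2]
gripper_width: 0.0854
grip_force: 0.0
```

Emit:
step_arm --plan '[{"xyz":[0,0,-0.02],"twist":0},{"xyz":[0,0,-0.04],"twist":0},{"xyz":[0,0,-0.05],"twist":0},{"xyz":[0,0,-0.04],"twist":0},{"xyz":[0,0,0],"twist":0},{"xyz":[0,0,0],"twist":0},{"xyz":[0,0,0],"twist":0}]'

```text
time: 32.3
eef_pos: [0.4814, -0.326, 0.227]
tool_rot: [[-0.706, -0.708, -0.003], [-0.708, 0.706, 0.002], [0.0, 0.004, -1.0]]
contact_force: [-0.5, -0.5, 0.1]
gripper_width: 0.0855
grip_force: 0.0
```

```bash
python3 - <<'E'
from h import *
im,d,P=shot('scene'); cv2.imwrite('pics/s6.png',cv2.resize(im[180:340,190:460,::-1],None,fx=2.9,fy=2.9))
Q=P[cut_out('scene','roller')[0]['mask']&(d>0)]; print(np.percentile(Q,[1,50,99],axis=0).round(3).tolist())
go(.48,-.327,.23,45)
E
```

```text
[[0.361, -0.352, -0.003], [0.463, -0.32, 0.042], [0.593, -0.217, 0.117]]
t 32.4 at [ 0.4815 -0.326   0.2272] yaw -134.9 q6 -1.5 shift [ 0.0017  0.0004 -0.0028] twist 0.0013 F [1.  0.  0.4] w 0.0852
```

View pics/s6.png

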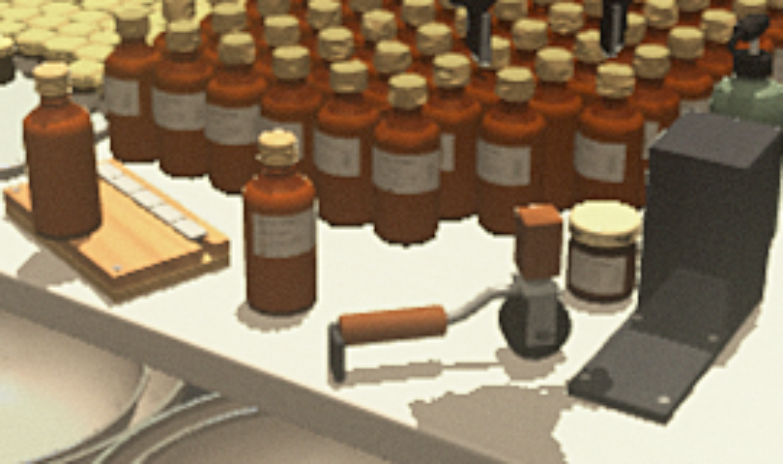

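The roller stands upright on the bench (wheel at (535,320), foot at (337,350)), released and clear of the board and dock. The bottles and the jar are upright.

```bash
python3 -c "
from rig import ctrl
print(ctrl.sign_off())"
```

```text
the job is handed in; nothing more can be done
None
```

I handed the job in at about 32 s of the 72 s, and no verdict came back: each cap was pressed down from above with the roller, then part of the strip was rolled (about 50 mm there and back, under about 24 N). My last measurements show all five caps flat and the roller standing free on the bench, with the bottles and jar upright and in place.

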